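# Open the touch-latched hatch of the bench power unit and reset the tripped breaker

## Robot

A 6-joint arm with a two-finger parallel gripper is mounted at the origin on a cart in front of the work surface, level with it; the furniture and walls round the work are solid. World frame = base frame: x ahead of the robot, y to its left, z up, the work surface at z = 0. Lengths are in m, angles in degrees, forces in N, time in s.
With the tool pointing down it reaches from about 0.325 to 0.925 m from the base axis. Payload 3.1 kg.
Tool frame: the origin (TCP) lies at the very end of the fingers, on their centre line; the grasp point (between the pads) lies 19 mm behind it; z points along the fingers, y is the line along which they close (so a half turn about z gives the same grasp; the last joint's range is limited). The gripper opens to 85 mm and grips with 20 to 120 N. Pads are 22 mm wide; open, the fingers measure 114 mm over their backs; the gripper's body (76 mm by 85 mm) begins 54 mm behind the grasp point. The pads swing forward as they close: fully open they stand 13 mm farther back than shut.
Start: joints at [60.436, 12.427, 92.441, -0, 75.132, -6.429], TCP at [0.246, 0.575, 0.202] pointing down, gripper open.
Joint ranges: [-157.48, 157.48], [-44.54, 120.13], [17.64, 146.25], [-64.5, 244.5], [7.68, 150.69], [-147.95, 147.95]. Speed limits (degrees/s): [159.86, 159.86, 180, 180, 180, 180].

## Interface

Orientations are given as [roll, pitch, yaw] about the fixed x, y, z axes, in that order (R = Rz(yaw) Ry(pitch) Rx(roll)).
In Python, from station import telemetry, camera, manip gives the robot as it stands. The module is installed in compiled form; this text tells all that it offers.
- The arm moves only by the shell command python3 -m creep 'ROWS' [FORCE]. ROWS is JSON, a list of rows, each an object with "gripper": the opening, from 0 (shut) to 1 (fully open); "linear": the shift along the tool's x, y, z in cm, a list of three; "turn": the turn about the tool's z in rad. A call has exactly 8 rows; each row is the pose to reach, as a shift and turn from the pose commanded when the call began, along the tool's axes at that moment; what a row does not reach only later rows make up. A row lasts 1/8 s, in which the tool goes at most 62.5 mm and 10.7 degrees, less where a joint would pass 70% of its speed; a pose out of reach is approached as far as the arm can. A call with a gripper value outside its range is refused whole. The fingers move at their own pace and stop on an object; FORCE is the grip in N (left out, the last holds). Time passes only in rows, so rows that repeat a pose let the fingers close, or fill a call up. It gives the time, the measured TCP pose, the force, the opening and the grip force at its end, in the units of the state.
- telemetry.observe(): the state, without advancing time (a new reading comes with each control period).
- camera(name): name is "side" or "top"; returns a dict with "img" (384x512x3 uint8, red, green, blue), "fx", "fy", "cx", "cy" (pixels), "k1" (the pictures are not rectified: a ray, as slopes to the right and down, at radius r is drawn at 1 + k1 r^2 times it, then the intrinsics apply), "R" (3x3) and "t" (3): a world point X has camera coordinates R X + t. Camera axes: x right, y down, z forward; pixel columns grow to the right and rows downward; lengths in m; the calibration is good to about 2 mm. A picture is of the moment at which its call begins. There is no depth.
- manip.finish_job(): hands the job in; it is judged then, once.
The state is a dict: "clock": time; "joints": joint angles; "qvel": joint speeds; "tau": joint torques, N m; "tool_pos": TCP position; "ee_rot": TCP orientation; "ft_force": force on the tool from outside, world axes, zero at the start; "wrist_torque": the same for the moment, N m; "grip_width": finger opening in m; "gripper_force": force on a finger pad.
Only numpy, scipy, OpenCV 4.12 (cv2) and the standard library are available. Lean on these libraries where they do the work, as an engineer would, in place of code of your own. Each camera call takes 0.05 s, during which the arm holds its last target. There are 200 camera calls.

## Task

One of the three breakers under the hatch of the bench power unit has tripped. Press the ribbed pad of the hatch down once with the fingertips and let go, so that the hatch pops up and swings open by itself, and watch for a second or two that it stays fully open; then press the one breaker button that stands out until it snaps in level with its neighbours. Grip nothing, do not force the hatch or push it back down, leave the things around as they are, and leave the hatch standing open so that the breakers can be watched.

Things in the scene. Friction and masses are not known exactly. Their poses are not given: they have to be found in the camera images.
- power_unit: Bench power unit: low grey box 136 (x) x 146 (y) x 80 mm tall, fixed on a thin dark mat, dark below, rocker and two pilot lenses in front, outlets and lead behind, a hatch in its top. Origin: centre of its underside; x from its front (robot side) to its back, z up. Under the hatch a bay 94 (x) x 106 (y) mm, 25 mm deep; a catch housing 28 mm wide, 19 deep, 9 tall stands at its front wall.
- hatch (a joint): Hatch angle, rad: 0 shut and latched, negative pressed in (stop -0.08), 2.15 open (stop). Push-push catch: pressed past about -0.045 (4 mm at the free edge, about 5 N; the stop is at 7 mm) and let go, the hatch swings up by its damped spring in about 2 s, leans 33 degrees back past upright and stays. Pushed shut it latches again.
- hatch_hinge (a point): Middle of the hinge line, along the unit's y at the hatch's far edge, 82 mm above the desk. The hatch is a grey plate 91 (x) x 104 (y) x 4 mm, level with the unit's top; under its free edge hangs a tongue 35 mm long, which points at the robot when the hatch is open, its tip then 175 mm above the desk and 62 mm behind the row of breakers.
- hatch_pad (a point): Centre of the ribbed pad (21 x 48 mm) on top of the hatch, at its free edge near the robot, 80 mm from the hinge: the place to press, straight down.
- breaker_a_top (a point): Centre of the top of the tripped breaker's button, a black cap 11.6 mm across, about 72 mm above the desk (10 below the unit's top) and 9 mm higher than its neighbours. The three like breakers stand in a row along the unit's y, 28 mm apart, 46 mm in front of the hinge line, in any order.
- breaker_a_button (a joint): Travel of the tripped breaker's button, m: 0 out (tripped), 0.009 fully in (set, stop). It resists with up to about 4 N, snaps in past about 0.007 and stays; pressed less far it comes back out.
- breaker_b_top (a point): Centre of the top of the button of a breaker that is set (in), about 63 mm above the desk.
- breaker_b_button (a joint): Travel of that button, m: 0.009, in.
- breaker_c_top (a point): Centre of the top of the button of the other breaker that is set (in), about 63 mm above the desk.
- breaker_c_button (a joint): Travel of that button, m: 0.009, in.
- tape_roll: Roll of label tape lying flat to the right of the unit, 82 mm across, 18 mm tall; origin: centre of its underside. Leave it alone.
- vial_green: Small amber vial with a coloured cap standing to the right of the unit, 26 mm in diameter, 60 mm tall; origin: centre of its underside. Leave it alone.
- vial_red: A second vial of the same size beside it; origin: centre of its underside. Leave it alone.

How it is judged:
By the outcome, as a careful person would: the job done as asked, in the order asked, and still so for the second after the job is handed in, with the robot touching nothing.
It also fails if it takes over 51 s, if anything falls off the work surface, if the arm or the gripper's body presses on something with over 40 N, if the wrist force passes 120 N, or if a joint passes its speed limit or range.

## Working session

There is one attempt and no reset: what is moved stays moved. The work goes in short steps, Python scripts to look and compute and a shell command to move; the robot and the scene stay as the last step left them, time stands still between calls to the robot, and variables do not carry over. Pictures are saved under pics/ and viewed, at most 10 in all, crops included, and the job is handed in when it is done.

```bash
mkdir -p pics; cat > h.py <<'E'
import numpy as np,cv2
from station import telemetry,camera,manip
def snap(n,f):
    c=camera(n); cv2.imwrite(f'pics/{f}.png',cv2.cvtColor(c['img'],cv2.COLOR_RGB2BGR)); 
    np.savez(f'pics/{f}.npz',**c); return c
def proj(c,P):
    p=c['R']@np.array(P)+c['t']; s=p[:2]/p[2]; s=s*(1+c['k1']*(s@s))
    return np.array([c['fx']*s[0]+c['cx'],c['fy']*s[1]+c['cy']])
def ray(c,uv,z):
    K=np.array([[c['fx'],0,c['cx']],[0,c['fy'],c['cy']],[0,0,1.]])
    s=cv2.undistortPoints(np.array([[uv]],float),K,np.array([float(c['k1']),0,0,0]))[0,0]
    d=c['R'].T@np.array([s[0],s[1],1]); o=-c['R'].T@c['t']
    return o+d*(z-o[2])/d[2]
E
python3 - <<'E'
from h import *
a=snap('top','t0');b=snap('side','s0')
im=np.hstack([cv2.imread('pics/t0.png'),cv2.imread('pics/s0.png')])
s=telemetry.observe();print(s['clock'],s['tool_pos'],s['ee_rot'],s['ft_force'])
for c in(a,b):print(-c['R'].T@c['t'],c['R'].round(2).tolist())
E
```

```text
0.1 [0.24515592 0.57403573 0.20060178] [-1.79876132e+02 -1.34340674e-02  1.56863574e+02] [ 0.21119592 -0.46153828 -0.1427292 ]
[ 0.34582785 -0.47281669  0.93928167] [[0.01, -1.0, 0.01], [-0.99, -0.01, -0.13], [0.13, -0.01, -0.99]]
[ 0.27050082 -1.22366391  0.46656198] [[0.97, -0.26, 0.02], [-0.11, -0.45, -0.89], [0.24, 0.86, -0.46]]
```

View pics/t0.png

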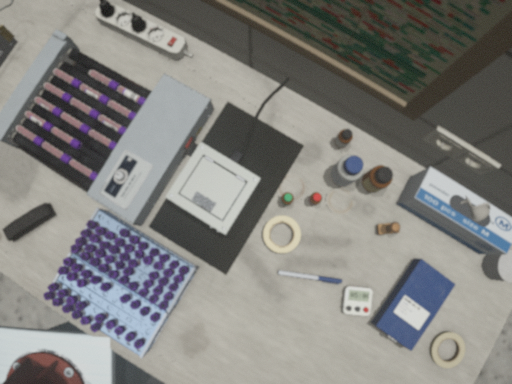

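View pics/s0.png

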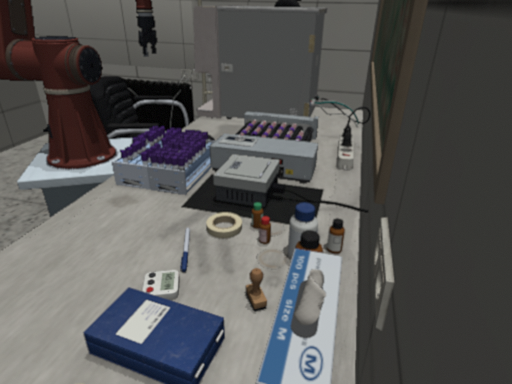

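The top view shows the unit at about (213,187), rotated about 30°, with a grey rocker device close on its left. The tape is at (281,235) and the vials at (288,199) and (316,198). I'll zoom in next.

```bash
python3 - <<'E'
import cv2,numpy as np
t=cv2.imread('pics/t0.png')[130:250,150:270];s=cv2.imread('pics/s0.png')[140:220,200:300]
a=cv2.resize(t,(480,480),interpolation=cv2.INTER_CUBIC)
cv2.imwrite('pics/z0.png',np.hstack([cv2.resize(t,(400,400),interpolation=cv2.INTER_CUBIC),cv2.resize(s,(400,320),interpolation=cv2.INTER_CUBIC)[:,:] if 0 else cv2.copyMakeBorder(cv2.resize(s,(400,320),interpolation=cv2.INTER_CUBIC),0,80,0,0,0)]))
E
```

```text
(no output)
```

View pics/z0.png

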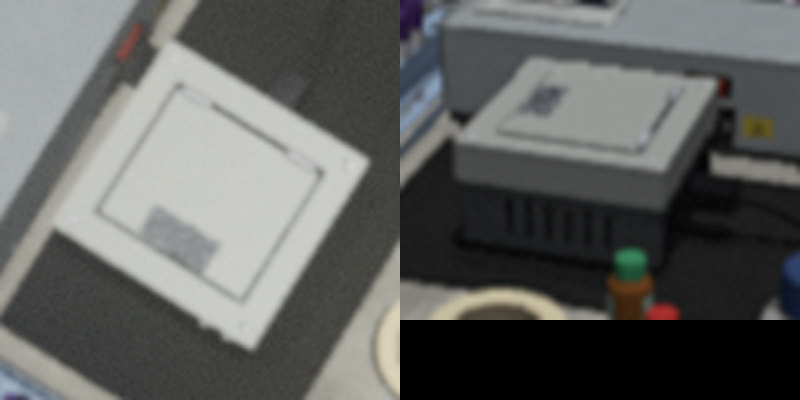

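The crop shows the unit's top corners at about (170,40), (368,160), (252,350) and (55,225), and the pad at (180,240). I'll fit the pose.

```bash
cat > fit.py <<'E'
from h import *
from scipy.optimize import least_squares
T=dict(np.load('pics/t0.npz'));S=dict(np.load('pics/s0.npz'))
k=120/400
f=lambda u,v:np.array([150+u*k,130+v*k])-.35
g=lambda u,v:np.array([200+u/4,140+v/4])-.375
obs=[(T,f(170,40),(.068,.073,.08)),(T,f(368,160),(.068,-.073,.08)),(T,f(252,350),(-.068,-.073,.08)),(T,f(55,225),(-.068,.073,.08)),(T,f(180,240),None),
(S,g(53,140),(-.068,-.073,.08)),(S,g(266,170),(.068,-.073,.08)),(S,g(128,58),(-.068,.073,.08)),(S,g(318,80),(.068,.073,.08))]
def W(q,p):
    c,s=np.cos(q[2]),np.sin(q[2]);return np.array([q[0]+c*p[0]-s*p[1],q[1]+s*p[0]+c*p[1],p[2]])
def res(q,cams=(T,S)):return np.concatenate([proj(c,W(q,p))-o for c,o,p in obs if p and any(c is x for x in cams)])
o=ray(T,f(212,193),.08);q0=[o[0],o[1],-.5]
for cams in((T,),(S,),(T,S)):
    r=least_squares(res,q0,args=(cams,),loss='soft_l1');q=r.x
    print(q[:2].round(4),np.degrees(q[2]).round(2),r.fun.round(1))
p=ray(T,f(180,240),.083);print('pad',p)
c,s=np.cos(q[2]),np.sin(q[2]);d=p[:2]-q[:2];print('pad local',c*d[0]+s*d[1],-s*d[0]+c*d[1])
for uv in((98,210),(242,300),(322,172),(180,88)):
    p=ray(T,f(*uv),.082);d=p[:2]-q[:2];print('hatch corner local',c*d[0]+s*d[1],-s*d[0]+c*d[1])
E
python3 fit.py
```

```text
[ 0.472  -0.3902] -30.81 [-0.   0.2  0.4  0.1  0.3 -0.3 -0.9 -0.1]
[ 0.4733 -0.3856] -30.12 [ 0.4  0.4 -0.3 -0.   0.4 -0.1 -0.6 -0. ]
[ 0.4722 -0.3898] -30.64 [-0.3  0.2  0.1 -0.1  0.2 -0.4 -1.  -0.1  0.1  1.  -0.6  0.8  0.6  0.4
 -0.3  0.7]
pad [ 0.44203464 -0.37250657  0.083     ]
pad local -0.03477139320251425 -0.000476150585308803
hatch corner local -0.04530934120393314 0.05281346115959762
hatch corner local -0.04624980851571324 -0.052078472415535225
hatch corner local 0.046249216993032485 -0.052691209910872734
hatch corner local 0.04564691398655245 0.05029159221184312
```

```bash
python3 -m creep '[{"gripper":0,"linear":[-2,-2,-6],"turn":0},{"gripper":0,"linear":[-6,-6,-7],"turn":0},{"gripper":0,"linear":[-10,-11,-7],"turn":0.13},{"gripper":0,"linear":[-15,-16,-7],"turn":0.13},{"gripper":0,"linear":[-19,-20,-7],"turn":0.13},{"gripper":0,"linear":[-23,-25,-7],"turn":0.13},{"gripper":0,"linear":[-28,-30,-7],"turn":0.13},{"gripper":0,"linear":[-32,-35,-7],"turn":0.13}]'
cat > to.py <<'E'
import sys
from h import *
from scipy.spatial.transform import Rotation as R
s=telemetry.observe();M=R.from_euler('xyz',s['ee_rot'],degrees=True).as_matrix()
print(s['clock'],np.round(s['tool_pos'],4),np.round(s['ee_rot'],2),'ft',np.round(s['ft_force'],2),'j',np.round(s['joints'],0),s['grip_width'])
p=np.array([float(x) for x in sys.argv[1:4]])
print('shift cm',(100*M.T@(p-s['tool_pos'])).round(2), 'turn',np.radians((s['ee_rot'][2]-149.36+180)%360-180).round(3))
E
python3 to.py .442 -.3725 .2
```

```text
clock: 1.1
tool_pos: [0.3982, 0.1396, 0.2715]
ee_rot: [180.0, 0.0, 149.4]
ft_force: [1.1, -0.5, 0.4]
grip_width: 0.0001
gripper_force: 0.0
1.1 [0.3982 0.1396 0.2715] [1.7999e+02 2.0000e-02 1.4943e+02] ft [ 1.08 -0.48  0.39] j [ 10. -17. 113.  -0.  83. -50.] 0.00012853683730448272
shift cm [-29.81 -41.87   7.15] turn 0.001
```

```bash
python3 -m creep '[{"gripper":0,"linear":[-3.5,-5,0],"turn":0},{"gripper":0,"linear":[-7,-10,0],"turn":0},{"gripper":0,"linear":[-10.5,-15,0],"turn":0},{"gripper":0,"linear":[-14,-20,0],"turn":0},{"gripper":0,"linear":[-17.5,-25,0],"turn":0},{"gripper":0,"linear":[-21,-30,0],"turn":0},{"gripper":0,"linear":[-24.5,-35,1],"turn":0},{"gripper":0,"linear":[-28,-40,4],"turn":0}]'
python3 -m creep '[{"gripper":0,"linear":[-1,-1,3],"turn":0},{"gripper":0,"linear":[-1,-1,6],"turn":0},{"gripper":0,"linear":[-1,-1,9],"turn":0},{"gripper":0,"linear":[-1,-1,9],"turn":0},{"gripper":0,"linear":[-1,-1,9],"turn":0},{"gripper":0,"linear":[-1,-1,9],"turn":0},{"gripper":0,"linear":[-1,-1,9],"turn":0},{"gripper":0,"linear":[-1,-1,9],"turn":0}]'
python3 to.py .442 -.3725 .11
python3 - <<'E'
from h import *
a=snap('top','t1');b=snap('side','s1')
p=telemetry.observe()['tool_pos'];print([proj(c,p).round(1) for c in(a,b)])
f=lambda n,x,y,w,h:cv2.resize(cv2.imread(f'pics/{n}.png')[y:y+h,x:x+w],(400,400*h//w),interpolation=cv2.INTER_CUBIC)
cv2.imwrite('pics/z1.png',np.hstack([f('t1',140,120,140,140),f('s1',180,80,140,140)]))
E
```

```text
clock: 2.1
tool_pos: [0.4359, -0.3436, 0.2354]
ee_rot: [-180.0, 0.2, 149.4]
ft_force: [1.3, -0.5, 0.3]
grip_width: 0.0003
gripper_force: 0.0
clock: 3.1
tool_pos: [0.4391, -0.3544, 0.1451]
ee_rot: [-180.0, 0.1, 149.4]
ft_force: [-0.1, -0.1, -0.4]
grip_width: 0.0004
gripper_force: 0.0
3.1 [ 0.4391 -0.3544  0.1451] [-1.7998e+02  8.0000e-02  1.4942e+02] ft [-0.15 -0.12 -0.42] j [ -46.    8.  104.   -0.   68. -105.] 0.0003631986762404593
shift cm [-1.17 -1.41  3.51] turn 0.001
[array([190.3, 199.6]), array([232. , 140.7])]
```

View pics/z1.png

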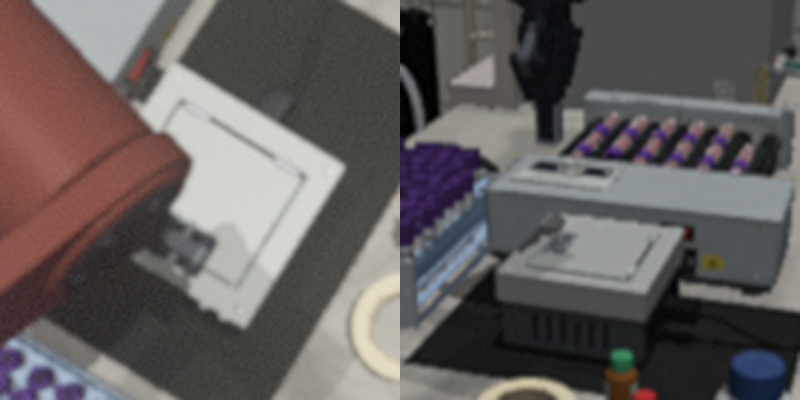

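```bash
python3 - <<'E'
from h import *
def f(n,x,y,w,h,s):
    c=dict(np.load(f'pics/{n}.npz'));im=cv2.resize(cv2.imread(f'pics/{n}.png')[y:y+h,x:x+w],None,fx=s,fy=s,interpolation=cv2.INTER_CUBIC)
    p=proj(c,[.4391,-.3544,.1451]);cv2.circle(im,tuple(int(v) for v in (p-[x,y]+.5)*s),4,(0,0,255),1)
    return im
cv2.imwrite('pics/z2.png',np.hstack([f('t1',160,170,80,80,5),f('s1',195,80,80,80,5)]))
E
```

```text
(no output)
```

View pics/z2.png

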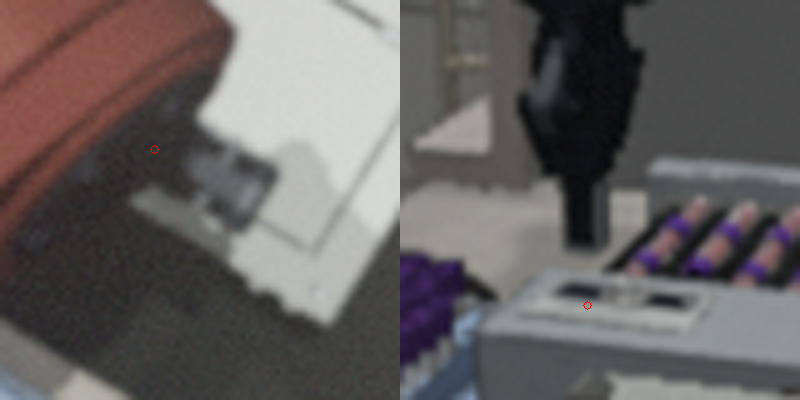

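```bash
python3 - <<'E'
from h import *
c=dict(np.load('pics/s1.npz'))
print(c['fx'],c['k1'])
for z in(.145,.155,.165,.17,.175):print(z,proj(c,[.4391,-.3544,z]))
s=telemetry.observe();print(s['clock'],s['tool_pos'],proj(c,s['tool_pos']))
c=dict(np.load('pics/s0.npz'));print(proj(c,[.2452,.574,.2006]))
c=snap('side','s2');s=cv2.absdiff(cv2.imread('pics/s2.png'),cv2.imread('pics/s1.png'));print(s.max())
im=cv2.resize(cv2.imread('pics/s0.png')[0:80,100:200],None,fx=4,fy=4,interpolation=cv2.INTER_CUBIC)
im2=cv2.resize(cv2.imread('pics/s2.png')[80:160,190:290],None,fx=4,fy=4,interpolation=cv2.INTER_CUBIC)
cv2.imwrite('pics/z3.png',np.hstack([im,im2]))
E
```

```text
356.5796045327108 0.026354481372933877
0.145 [232.0840447  140.58192032]
0.155 [232.01592491 136.93067743]
0.165 [231.94697205 133.24219155]
0.17 [231.91217824 131.38378451]
0.175 [231.87717014 129.51582722]
3.2 [ 0.43882109 -0.35415787  0.14459146] [231.96357087 140.70698722]
[150.8443009   64.44867485]
29
```

View pics/z3.png

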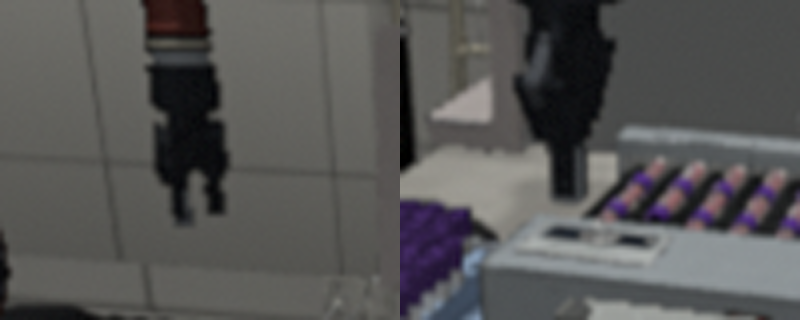

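```bash
python3 - <<'E'
from h import *
T=dict(np.load('pics/t1.npz'));S=dict(np.load('pics/s1.npz'))
t=np.array([.4388,-.3542]);y=np.array([.509,.861])
print('seen top knuckle ~ (209,208); side axis col ~232, knuckle widest px rows 91-102')
for z in(.145,.175,.2,.22,.24,.26):
    for w in(-.03,-.045):
        P=[*(t+w*y),z];print(z,w,proj(T,P).round(1),proj(S,P).round(1), proj(T,[*t,z]).round(1))
print(ray(T,(209,208),.2),ray(T,(209,208),.23))
E
```

```text
seen top knuckle ~ (209,208); side axis col ~232, knuckle widest px rows 91-102
0.145 -0.03 [203.6 207.7] [228.  144.4] [190.2 199.5]
0.145 -0.045 [210.4 211.8] [226.  146.4] [190.2 199.5]
0.175 -0.03 [201.8 206.1] [227.8 133.1] [187.9 197.6]
0.175 -0.045 [208.7 210.4] [225.7 135. ] [187.9 197.6]
0.2 -0.03 [200.1 204.6] [227.5 123.4] [185.7 195.9]
0.2 -0.045 [207.3 209.1] [225.4 125.2] [185.7 195.9]
0.22 -0.03 [198.6 203.4] [227.3 115.4] [183.9 194.4]
0.22 -0.045 [206.1 207.9] [225.2 117.1] [183.9 194.4]
0.24 -0.03 [197.1 202.1] [227.1 107.3] [182.  192.8]
0.24 -0.045 [204.8 206.8] [225.  108.9] [182.  192.8]
0.26 -0.03 [195.5 200.7] [226.9  99. ] [180.  191.2]
0.26 -0.045 [203.4 205.5] [224.7 100.4] [180.  191.2]
[ 0.41778762 -0.39590278  0.2       ] [ 0.41486749 -0.39902394  0.23      ]
```

The sideways position agrees in both views. The fingertip shows up higher in the side view than its reported z, at crop (565,197), so I'll approach slowly and go by force.

```bash
python3 -m creep '[{"gripper":0,"linear":[-0.6,-0.7,0],"turn":0},{"gripper":0,"linear":[-1.2,-1.4,0],"turn":0},{"gripper":0,"linear":[-1.2,-1.4,1.5],"turn":0},{"gripper":0,"linear":[-1.2,-1.4,3],"turn":0},{"gripper":0,"linear":[-1.2,-1.4,4.5],"turn":0},{"gripper":0,"linear":[-1.2,-1.4,5],"turn":0},{"gripper":0,"linear":[-1.2,-1.4,5],"turn":0},{"gripper":0,"linear":[-1.2,-1.4,5],"turn":0}]'
python3 - <<'E'
from h import *
a=snap('top','t4');b=snap('side','s4')
p=telemetry.observe()['tool_pos'];print(p)
def f(n,c,x,y,w,h,s):
    im=cv2.resize(cv2.imread(f'pics/{n}.png')[y:y+h,x:x+w],None,fx=s,fy=s,interpolation=cv2.INTER_CUBIC)
    for q in(p,[.442,-.3725,.083]):
        u=proj(c,q);print(u);cv2.circle(im,tuple(int(v) for v in (u-[x,y]+.5)*s),4,(0,0,255),1)
    return im
cv2.imwrite('pics/z4.png',np.hstack([f('t4',a,160,170,80,80,5),f('s4',b,195,100,80,80,5)]))
E
```

```text
clock: 4.25
tool_pos: [0.4423, -0.3726, 0.0949]
ee_rot: [-180.0, 0.1, 149.4]
ft_force: [0.1, -0.6, -0.5]
grip_width: 0.0002
gripper_force: 0.0
[ 0.44242395 -0.37270911  0.09509968]
[203.06890332 200.77782502]
[203.64636032 201.66687251]
[235.0272418  160.78983331]
[234.91648193 164.98216081]
```

View pics/z4.png

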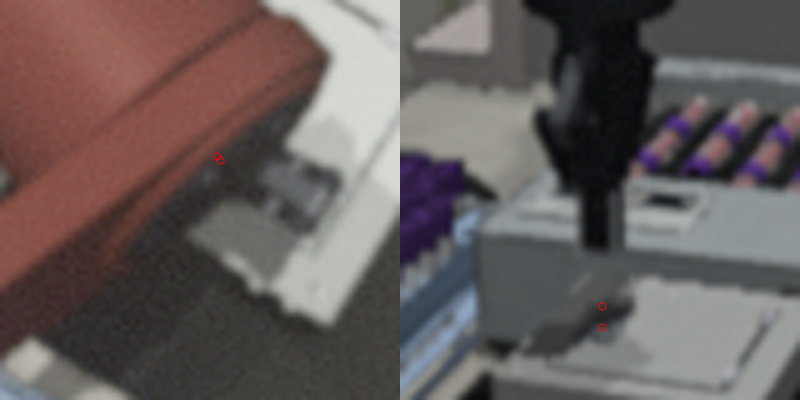

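The side view puts the fingertip (row 247) about 40 mm above the pad (row 328), where telemetry says 12 mm. I'll go down in small steps.

```bash
python3 -m creep '[{"gripper":0,"linear":[0,0,0.4],"turn":0},{"gripper":0,"linear":[0,0,0.8],"turn":0},{"gripper":0,"linear":[0,0,1.2],"turn":0},{"gripper":0,"linear":[0,0,1.4],"turn":0},{"gripper":0,"linear":[0,0,1.5],"turn":0},{"gripper":0,"linear":[0,0,1.5],"turn":0},{"gripper":0,"linear":[0,0,1.5],"turn":0},{"gripper":0,"linear":[0,0,1.5],"turn":0}]'

```

```text
clock: 5.35
tool_pos: [0.442, -0.3723, 0.0794]
ee_rot: [-180.0, 0.0, 149.4]
ft_force: [0.7, -0.4, -0.3]
grip_width: -0.0001
gripper_force: 0.0
```

No contact, so the tip really is higher than reported.

```bash
python3 -m creep '[{"gripper":0,"linear":[0,0,0.3],"turn":0},{"gripper":0,"linear":[0,0,0.6],"turn":0},{"gripper":0,"linear":[0,0,0.9],"turn":0},{"gripper":0,"linear":[0,0,1.2],"turn":0},{"gripper":0,"linear":[0,0,1.3],"turn":0},{"gripper":0,"linear":[0,0,1.3],"turn":0},{"gripper":0,"linear":[0,0,1.3],"turn":0},{"gripper":0,"linear":[0,0,1.3],"turn":0}]'
python3 - <<'E'
from h import *
b=snap('side','s5');a=snap('top','t5')
p=telemetry.observe()['tool_pos'];print(p)
f=lambda n,x,y,w,h,s:cv2.resize(cv2.imread(f'pics/{n}.png')[y:y+h,x:x+w],None,fx=s,fy=s,interpolation=cv2.INTER_CUBIC)
cv2.imwrite('pics/z5.png',np.hstack([f('t5',160,170,80,80,5),f('s5',195,120,80,80,5)]))
E
```

```text
clock: 6.35
tool_pos: [0.442, -0.3723, 0.0664]
ee_rot: [-180.0, 0.0, 149.4]
ft_force: [-1.6, 0.0, 0.1]
grip_width: 0.0001
gripper_force: 0.0
[ 0.44197546 -0.3723213   0.06639031]
```

View pics/z5.png

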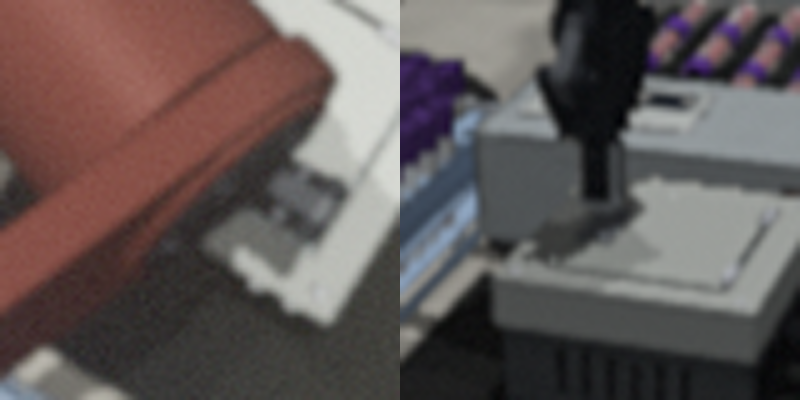

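The tip is at crop row 199 and the pad centre at row 228, so about 13 mm remains.

```bash
python3 -m creep '[{"gripper":0,"linear":[0,0,0.2],"turn":0},{"gripper":0,"linear":[0,0,0.4],"turn":0},{"gripper":0,"linear":[0,0,0.6],"turn":0},{"gripper":0,"linear":[0,0,0.8],"turn":0},{"gripper":0,"linear":[0,0,1.0],"turn":0},{"gripper":0,"linear":[0,0,1.0],"turn":0},{"gripper":0,"linear":[0,0,1.0],"turn":0},{"gripper":0,"linear":[0,0,1.0],"turn":0}]'

```

```text
clock: 7.45
tool_pos: [0.442, -0.3723, 0.0564]
ee_rot: [-180.0, 0.0, 149.4]
ft_force: [-0.4, 0.1, 0.5]
grip_width: -0.0003
gripper_force: 0.0
```

```bash
python3 -m creep '[{"gripper":0,"linear":[0,0,0.1],"turn":0},{"gripper":0,"linear":[0,0,0.2],"turn":0},{"gripper":0,"linear":[0,0,0.3],"turn":0},{"gripper":0,"linear":[0,0,0.3],"turn":0},{"gripper":0,"linear":[0,0,0.3],"turn":0},{"gripper":0,"linear":[0,0,0.3],"turn":0},{"gripper":0,"linear":[0,0,0.3],"turn":0},{"gripper":0,"linear":[0,0,0.3],"turn":0}]'

```

```text
clock: 8.45
tool_pos: [0.4419, -0.3723, 0.0538]
ee_rot: [-180.0, 0.0, 149.4]
ft_force: [-1.7, 1.9, 5.9]
grip_width: 0.0002
gripper_force: 2.6
```

```bash
python3 -m creep '[{"gripper":0,"linear":[0,0,0.1],"turn":0},{"gripper":0,"linear":[0,0,0.2],"turn":0},{"gripper":0,"linear":[0,0,0.2],"turn":0},{"gripper":0,"linear":[0,0,0.2],"turn":0},{"gripper":0,"linear":[0,0,0.2],"turn":0},{"gripper":0,"linear":[0,0,0.2],"turn":0},{"gripper":0,"linear":[0,0,0.2],"turn":0},{"gripper":0,"linear":[0,0,0.2],"turn":0}]'
python3 - <<'E'
from h import *
b=snap('side','s6');print(telemetry.observe()['ft_force'])
E
```

```text
clock: 9.45
tool_pos: [0.442, -0.3723, 0.0513]
ee_rot: [-180.0, 0.0, 149.4]
ft_force: [-1.7, 1.7, 4.4]
grip_width: 0.0002
gripper_force: 2.3
[-1.50145842  0.87047587  4.46426807]
```

```bash
python3 -m creep '[{"gripper":0,"linear":[0,0,0.07],"turn":0},{"gripper":0,"linear":[0,0,0.07],"turn":0},{"gripper":0,"linear":[0,0,-2],"turn":0},{"gripper":0,"linear":[1,0,-7],"turn":0},{"gripper":0,"linear":[5,0,-11],"turn":0},{"gripper":0,"linear":[9,0,-14],"turn":0},{"gripper":0,"linear":[11,0,-16],"turn":0},{"gripper":0,"linear":[11,0,-16],"turn":0}]'
python3 -m creep '[{"gripper":0,"linear":[0,0,0],"turn":0},{"gripper":0,"linear":[0,0,0],"turn":0},{"gripper":0,"linear":[0,0,0],"turn":0},{"gripper":0,"linear":[0,0,0],"turn":0},{"gripper":0,"linear":[0,0,0],"turn":0},{"gripper":0,"linear":[0,0,0],"turn":0},{"gripper":0,"linear":[0,0,0],"turn":0},{"gripper":0,"linear":[0,0,0],"turn":0}]'
python3 -m creep '[{"gripper":0,"linear":[0,0,0],"turn":0},{"gripper":0,"linear":[0,0,0],"turn":0},{"gripper":0,"linear":[0,0,0],"turn":0},{"gripper":0,"linear":[0,0,0],"turn":0},{"gripper":0,"linear":[0,0,0],"turn":0},{"gripper":0,"linear":[0,0,0],"turn":0},{"gripper":0,"linear":[0,0,0],"turn":0},{"gripper":0,"linear":[0,0,0],"turn":0}]'
python3 - <<'E'
from h import *
b=snap('side','s7');a=snap('top','t7')
f=lambda n,x,y,w,h,s:cv2.resize(cv2.imread(f'pics/{n}.png')[y:y+h,x:x+w],None,fx=s,fy=s,interpolation=cv2.INTER_CUBIC)
cv2.imwrite('pics/z7.png',np.hstack([f('t7',150,130,100,100,4),f('s7',195,110,100,100,4)]))
E
```

```text
clock: 10.5
tool_pos: [0.3475, -0.3168, 0.2124]
ee_rot: [-179.9, 0.2, 149.4]
ft_force: [-0.6, -0.4, 0.3]
grip_width: 0.0001
gripper_force: 0.0
clock: 11.5
tool_pos: [0.3472, -0.3163, 0.2113]
ee_rot: [-180.0, 0.0, 149.4]
ft_force: [0.3, 0.3, -0.1]
grip_width: -0.0
gripper_force: 0.0
clock: 12.5
tool_pos: [0.3472, -0.3163, 0.2112]
ee_rot: [-180.0, -0.0, 149.4]
ft_force: [0.4, 0.1, -0.4]
grip_width: 0.0
gripper_force: 0.0
```

View pics/z7.png

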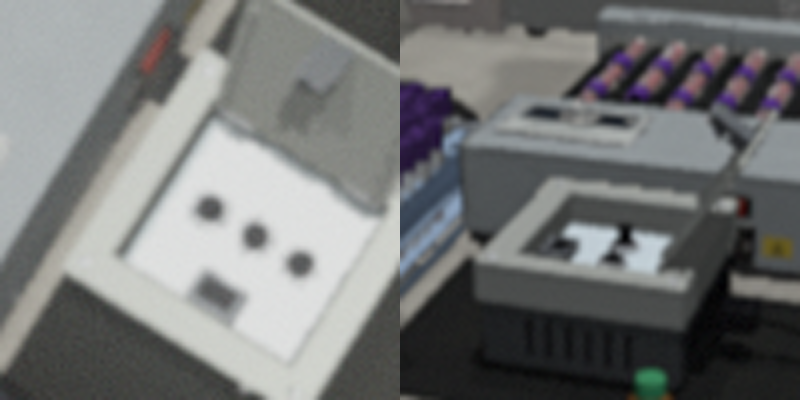

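The hatch is open. The breakers are at top crop (209,208), (255,236) and (299,263). In the side view one stands tall at (625,235) and a lower one sits at (612,258). I'll match these against the projections.

```bash
python3 - <<'E'
from h import *
T=dict(np.load('pics/t7.npz'));S=dict(np.load('pics/s7.npz'))
q=[.4722,-.3898,np.radians(-30.64)];c,s=np.cos(q[2]),np.sin(q[2])
g=cv2.cvtColor(cv2.imread('pics/t7.png'),cv2.COLOR_BGR2GRAY)
for y,o in((.028,(209,208)),(0,(255,236)),(-.028,(299,263))):
    x=-.0005;P=[q[0]+c*x-s*y,q[1]+s*x+c*y]
    uv=np.array(o)/4+[150,130]-.375
    x0,y0=(uv-6).round().astype(int);w=g[y0:y0+13,x0:x0+13].astype(float);m=np.clip(150-w,0,None)
    yy,xx=np.mgrid[0:13,0:13];cen=np.array([x0+(m*xx).sum()/m.sum(),y0+(m*yy).sum()/m.sum()])
    print(y,np.round(P,4),'top pred',proj(T,P+[.063]).round(1),'seen',cen.round(1),'ray63',ray(T,cen,.063).round(4),'ray72',ray(T,cen,.072).round(4))
    for z in(.063,.072):print('   side crop',z,((proj(S,P+[z])-[195,110]+.375)*4+[400,0]).round(0))
E
ls pics; python3 -c "
import cv2;g=cv2.imread('pics/s7.png');cv2.imwrite('pics/z8.png',cv2.resize(g[155:190,220:275],None,fx=10,fy=10,interpolation=cv2.INTER_CUBIC))"
```

```text
0.028 [ 0.486  -0.3655] top pred [201.9 181.8] seen [202.1 181.8] ray63 [ 0.4861 -0.3659  0.063 ] ray72 [ 0.4847 -0.367   0.072 ]
   side crop 0.063 [623. 238.]
   side crop 0.072 [623. 226.]
0 [ 0.4718 -0.3895] top pred [213.2 188.7] seen [213.3 188.7] ray63 [ 0.4717 -0.3898  0.063 ] ray72 [ 0.4704 -0.3906  0.072 ]
   side crop 0.063 [611. 255.]
   side crop 0.072 [611. 243.]
-0.028 [ 0.4575 -0.4136] top pred [224.6 195.6] seen [224.6 195.6] ray63 [ 0.4575 -0.4137  0.063 ] ray72 [ 0.4564 -0.4143  0.072 ]
   side crop 0.063 [598. 273.]
   side crop 0.072 [598. 260.]
s0.npz
s0.png
s1.npz
s1.png
s2.npz
s2.png
s4.npz
s4.png
s5.npz
s5.png
s6.npz
s6.png
s7.npz
s7.png
t0.npz
t0.png
t1.npz
t1.png
t4.npz
t4.png
t5.npz
t5.png
t7.npz
t7.png
z0.png
z1.png
z2.png
z3.png
z4.png
z5.png
z7.png
```

View pics/z8.png

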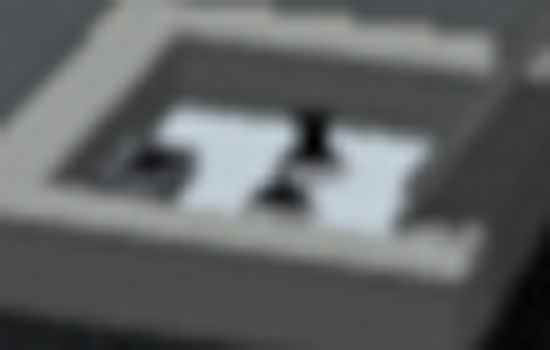

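The tall cap is the far one in the side view, at crop (315,110), so the tripped breaker is the left one, at (0.486, -0.3655). Before going in I'll check the gripper's clearance to the grey device on the left.

```bash
python3 - <<'E'
from h import *
T=dict(np.load('pics/t7.npz'));S=dict(np.load('pics/s7.npz'))
q=[.4722,-.3898,np.radians(-30.64)];c,s=np.cos(q[2]),np.sin(q[2])
L=lambda p:np.round([c*(p[0]-q[0])+s*(p[1]-q[1]),-s*(p[0]-q[0])+c*(p[1]-q[1])],3)
b=ray(S,(311,180),0);print('far corner bottom',L(b))
for h in(.06,.08,.1,.12):
    print(h,proj(S,[b[0],b[1],h]).round(0),'top-view edge (172,160),(150,190):',[L(ray(T,uv,h)) for uv in((172,160),(160,178))])
E
python3 to.py .484 -.368 .13
```

```text
far corner bottom [0.154 0.141]
0.06 [313. 161.] top-view edge (172,160),(150,190): [array([0.006, 0.108]), array([-0.04 ,  0.109])]
0.08 [313. 155.] top-view edge (172,160),(150,190): [array([0.005, 0.103]), array([-0.04 ,  0.104])]
0.1 [314. 148.] top-view edge (172,160),(150,190): [array([0.003, 0.097]), array([-0.041,  0.098])]
0.12 [315. 142.] top-view edge (172,160),(150,190): [array([0.001, 0.092]), array([-0.041,  0.093])]
12.6 [ 0.3472 -0.3163  0.2112] [-180.      0.    149.42] ft [-0.15 -0.32  0.03] j [ -51.   -8.  112.   -0.   75. -110.] 7.576402383771708e-05
shift cm [-14.41   2.51   8.12] turn 0.001
```

```bash
python3 -c "
import cv2;g=cv2.imread('pics/t7.png');cv2.imwrite('pics/z9.png',cv2.resize(g[90:240,80:260],None,fx=4,fy=4,interpolation=cv2.INTER_CUBIC))"
```

```text
(no output)
```

View pics/z9.png

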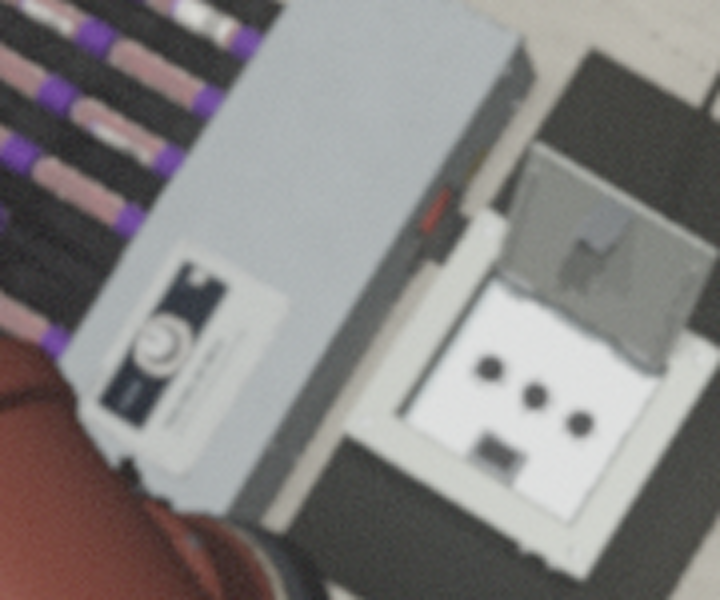

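Hatch fully open. The device's edge is about 75 mm to the left of the target, which clears the gripper. Moving above the left breaker.

```bash
python3 -m creep '[{"gripper":0,"linear":[-4,0.7,0],"turn":0},{"gripper":0,"linear":[-8,1.4,0],"turn":0},{"gripper":0,"linear":[-12,2.1,1],"turn":0},{"gripper":0,"linear":[-14.2,2.5,4],"turn":0},{"gripper":0,"linear":[-14.2,2.5,8],"turn":0},{"gripper":0,"linear":[-14.2,2.5,12],"turn":0},{"gripper":0,"linear":[-14.2,2.5,14],"turn":0},{"gripper":0,"linear":[-14.2,2.5,14],"turn":0}]'
python3 -m creep '[{"gripper":0,"linear":[0,0,0.4],"turn":0},{"gripper":0,"linear":[0,0,0.8],"turn":0},{"gripper":0,"linear":[0,0,1.2],"turn":0},{"gripper":0,"linear":[0,0,1.4],"turn":0},{"gripper":0,"linear":[0,0,1.6],"turn":0},{"gripper":0,"linear":[0,0,1.8],"turn":0},{"gripper":0,"linear":[0,0,2],"turn":0},{"gripper":0,"linear":[0,0,2],"turn":0}]'
python3 to.py .484 -.368 .05
```

```text
clock: 13.6
tool_pos: [0.4811, -0.366, 0.0695]
ee_rot: [180.0, -0.2, 149.4]
ft_force: [0.3, -0.0, 0.7]
grip_width: 0.0
gripper_force: 0.0
clock: 14.6
tool_pos: [0.482, -0.3668, 0.0509]
ee_rot: [180.0, -0.0, 149.4]
ft_force: [0.2, 0.4, 0.1]
grip_width: -0.0001
gripper_force: 0.0
14.6 [ 0.482  -0.3668  0.0509] [ 1.7999e+02 -3.0000e-02  1.4942e+02] ft [0.17 0.43 0.11] j [ -44.   20.  101.    0.   59. -103.] -0.00013633908609874003
shift cm [-0.23 -0.    0.09] turn 0.001
```

```bash
python3 -m creep '[{"gripper":0,"linear":[-0.3,0,0],"turn":0},{"gripper":0,"linear":[-0.3,0,0.3],"turn":0},{"gripper":0,"linear":[-0.3,0,0.6],"turn":0},{"gripper":0,"linear":[-0.3,0,0.8],"turn":0},{"gripper":0,"linear":[-0.3,0,1],"turn":0},{"gripper":0,"linear":[-0.3,0,1],"turn":0},{"gripper":0,"linear":[-0.3,0,1],"turn":0},{"gripper":0,"linear":[-0.3,0,1],"turn":0}]'

```

```text
clock: 15.6
tool_pos: [0.4848, -0.3686, 0.0413]
ee_rot: [-180.0, 0.0, 149.4]
ft_force: [0.4, 0.2, -0.2]
grip_width: -0.0002
gripper_force: 0.2
```

```bash
python3 -m creep '[{"gripper":0,"linear":[0,0,0.1],"turn":0},{"gripper":0,"linear":[0,0,0.2],"turn":0},{"gripper":0,"linear":[0,0,0.2],"turn":0},{"gripper":0,"linear":[0,0,0.2],"turn":0},{"gripper":0,"linear":[0,0,0.2],"turn":0},{"gripper":0,"linear":[0,0,0.2],"turn":0},{"gripper":0,"linear":[0,0,0.2],"turn":0},{"gripper":0,"linear":[0,0,0.2],"turn":0}]'
python3 - <<'E'
from h import *
T=snap('top','t10');S=snap('side','s10');s=telemetry.observe();print(s['ft_force'],s['tool_pos'])
g=cv2.cvtColor(cv2.imread('pics/s10.png'),cv2.COLOR_BGR2GRAY);print(g[160:184,240:262])
E
```

```text
clock: 16.6
tool_pos: [0.4848, -0.3686, 0.0393]
ee_rot: [-180.0, 0.0, 149.4]
ft_force: [0.0, -0.3, 0.1]
grip_width: 0.0001
gripper_force: 0.2
[ 0.64201969 -0.1813108   0.87515566] [ 0.48485608 -0.36861316  0.03930055]
[[ 68  67  67  69  69  70  60  38  19  14  16  19  44  62  57  60  66  72
   80 103 132 144]
 [ 68  68  67  67  68  67  60  37  17  12  16  20  43  62  57  60  67  69
   74  89 104 113]
 [ 68  68  68  68  69  69  60  39  19  17  14  21  44  62  59  61  67  66
   68  77  81  82]
 [ 68  68  68  68  69  68  60  38  19  12  14  22  43  62  57  61  67  68
   69  74  76  75]
 [ 68  67  67  68  67  69  60  37  16  14  14  22  44  62  58  61  66  67
   70  75  76  77]
 [ 72  70  69  70  68  67  61  36  18  10  15  19  43  63  57  61  67  68
   69  74  76  76]
 [ 89  88  82  84  78  73  63  40  22  20  18  22  44  62  59  61  66  68
   70  73  75  76]
 [107 104  99 101  97  92  80  59  46  40  38  38  55  68  67  65  68  69
   73  79  81  80]
 [109 110 109 111 110 109 100  81  65  58  53  57  67  76  73  71  75  83
   94 114 120 114]
 [105 109 110 110 110 111 100  84  65  50  47
[... 650 characters left out ...]
5 138 163 173 175 174 175 175
  166 137  97  72]
 [134 135 133 133 132 133 130 129 133 135 141 155 164 168 170 170 171 171
  160 123  97  96]
 [123 127 130 133 134 133 136 143 152 156 157 159 161 161 161 162 164 166
  160 139 129 137]
 [ 96 103 108 113 115 119 123 137 149 152 157 158 158 157 158 159 159 160
  161 157 155 159]
 [ 76  79  82  84  85  89  95 107 117 123 131 135 137 139 143 147 151 154
  157 158 158 160]
 [ 76  76  76  75  75  75  77  81  82  83  87  90  95  99 108 117 123 131
  134 137 139 143]
 [ 77  78  76  76  76  76  76  75  75  73  73  75  77  76  79  83  86  86
   87  94 100 108]
 [ 77  77  77  77  76  77  77  78  77  76  75  77  75  75  74  75  75  72
   71  73  76  79]]
```

```bash
python3 -m creep '[{"gripper":0,"linear":[0,0,0.1],"turn":0},{"gripper":0,"linear":[0,0,0.2],"turn":0},{"gripper":0,"linear":[0,0,0.2],"turn":0},{"gripper":0,"linear":[0,0,0.2],"turn":0},{"gripper":0,"linear":[0,0,0.2],"turn":0},{"gripper":0,"linear":[0,0,0.2],"turn":0},{"gripper":0,"linear":[0,0,0.2],"turn":0},{"gripper":0,"linear":[0,0,0.2],"turn":0}]'
python3 - <<'E'
from h import *
S=dict(np.load('pics/s10.npz'))
q=[.4722,-.3898,np.radians(-30.64)];c,s=np.cos(q[2]),np.sin(q[2])
for z in (.063,.068,.072):
  for y in(.0105,.025):
    P=[q[0]+c*0-s*y,q[1]+c*y,z];print(z,y,proj(S,P).round(1))
g5=cv2.cvtColor(cv2.imread('pics/s6.png'),cv2.COLOR_BGR2GRAY);print(g5[150:172,226:244])
E
```

```text
clock: 17.7
tool_pos: [0.4849, -0.3686, 0.0375]
ee_rot: [-180.0, 0.0, 149.4]
ft_force: [-0.8, 0.4, 5.2]
grip_width: -0.0004
gripper_force: 2.6
0.063 0.0105 [248.7 171.8]
0.063 0.025 [250.2 169.7]
0.068 0.0105 [248.7 170.1]
0.068 0.025 [250.2 168. ]
0.072 0.0105 [248.7 168.8]
0.072 0.025 [250.2 166.7]
[[ 36  15  11  15  15  16  17  14  14  16  18  15  12  13  39  74  87  89]
 [ 51  21  13  17  14  19  20  15  16  15  21  15  14  27  54  73  78  78]
 [ 65  39  27  25  23  19  16  16  12  16  20  17  19  41  72  82  83  82]
 [ 79  65  59  58  47  30  16  13  13  15  18  24  29  48  76  83  83  82]
 [ 85  82  82  81  70  42  17  15  14  14  28  45  48  55  74  84  84  83]
 [ 84  83  85  85  80  49  20  15  16  15  34  60  60  57  75  83  85  88]
 [ 83  82  85  87  82  52  22  12  16  16  33  62  63  58  75  82  90 105]
 [ 83  84  86  94  88  53  20  15  16  14  33  60  63  58  74  82  91 117]
 [ 83  81  86  95  85  51  21  13  15  14  31  61  61  56  72  82  93 114]
 [ 82  82  84  87  78  47  20  17  15  15  31  62  63  55  68  86 112 131]
 [ 81  83  83  84  78  48  22  16  14  16  33  6
[... 152 characters left out ...]
 64  48  46  54  72 102]
 [ 75  75  76  76  71  45  20  17  14  13  29  62  65  46  44  57  81 117]
 [ 61  61  62  64  62  46  29  22  18  19  32  61  65  48  51  67  97 138]
 [ 58  59  58  59  61  57  50  41  40  37  41  62  62  52  62  86 118 148]
 [ 58  59  58  59  58  59  58  55  53  54  55  64  64  65  88 113 141 157]
 [ 60  60  58  58  57  50  47  46  49  57  66  72  86  99 119 132 145 154]
 [ 59  58  56  56  57  47  40  41  50  63  79  91 114 127 132 134 136 144]
 [ 59  58  56  55  53  48  46  58  79  86  96 110 127 133 134 132 133 133]
 [ 58  56  58  58  55  56  65  93 116 117 118 126 133 133 132 131 131 132]
 [ 56  55  56  57  62  70  95 121 132 132 131 133 133 133 133 132 133 133]]
```

```bash
python3 -m creep '[{"gripper":0,"linear":[0,0,0.1],"turn":0},{"gripper":0,"linear":[0,0,0.1],"turn":0},{"gripper":0,"linear":[0,0,0.1],"turn":0},{"gripper":0,"linear":[0,0,0.1],"turn":0},{"gripper":0,"linear":[0,0,0.1],"turn":0},{"gripper":0,"linear":[0,0,0.1],"turn":0},{"gripper":0,"linear":[0,0,0.1],"turn":0},{"gripper":0,"linear":[0,0,0.1],"turn":0}]'
python3 - <<'E'
from h import *
S=snap('side','s11');s=telemetry.observe();print(s['ft_force'],s['tool_pos'],s['wrist_torque'])
g=cv2.cvtColor(cv2.imread('pics/s11.png'),cv2.COLOR_BGR2GRAY);print(g[164:176,240:258])
E
```

```text
clock: 18.7
tool_pos: [0.4848, -0.3685, 0.0363]
ee_rot: [-180.0, 0.0, 149.4]
ft_force: [0.1, -0.7, 0.5]
grip_width: 0.0
gripper_force: 0.0
[ 0.56867112 -1.02614375  0.19869232] [ 0.48477925 -0.36852546  0.03626232] [ 0.0096103  -0.04635929  0.03113718]
[[ 67  68  67  68  69  68  60  38  18  14  16  21  45  62  56  62  66  68]
 [ 72  70  69  70  69  67  60  36  20  18  14  20  43  61  55  60  67  68]
 [ 89  87  81  84  78  75  62  36  15  19  14  18  43  61  52  58  66  68]
 [107 105  99 102  98  90  71  41  25  20  17  21  45  64  55  60  68  70]
 [109 110 109 110 110 106  86  59  44  39  34  37  57  73  67  67  74  84]
 [106 109 109 109 112 109  93  74  60  53  49  53  66  74  71  75  88 109]
 [ 89  98  99  97 100  97  86  73  60  48  45  50  55  58  66  87 107 133]
 [ 74  81  81  80  82  82  78  69  59  49  43  41  48  62  78 109 144 167]
 [ 71  75  77  77  77  74  67  60  55  57  62  70  82 105 125 145 175 196]
 [ 74  76  76  74  74  65  46  30  30  45  75 113 132 151 164 170 178 192]
 [ 82  78  79  76  69  50  28  15  15  30  77 137 165 173 175 174 173 179]
 [103  98  94  88  79  67  52  47  51  58  88 134 166 174 175 173 173 176]]
```

The force rose to 5 N and then dropped to zero, so the button snapped in. Retracting.

```bash
python3 -m creep '[{"gripper":0,"linear":[0.3,0,-2],"turn":0},{"gripper":0,"linear":[0.6,0,-5],"turn":0},{"gripper":0,"linear":[2,0,-10],"turn":0},{"gripper":0,"linear":[4,0,-14],"turn":0},{"gripper":0,"linear":[8,-1,-17],"turn":0},{"gripper":0,"linear":[12,-2,-18],"turn":0},{"gripper":0,"linear":[14.5,-2.5,-18],"turn":0},{"gripper":0,"linear":[14.5,-2.5,-18],"turn":0}]'
python3 - <<'E'
from h import *
S=snap('side','s12');T=snap('top','t12')
for n in('s7','s12'):
    print(cv2.cvtColor(cv2.imread(f'pics/{n}.png'),cv2.COLOR_BGR2GRAY)[162:176,244:258])
d=cv2.absdiff(cv2.imread('pics/s7.png'),cv2.imread('pics/s12.png')).max(2)>45
print([ (x,y) for y,x in np.argwhere(d) if y>110][:40])
E
```

```text
clock: 19.75
tool_pos: [0.3464, -0.3161, 0.2179]
ee_rot: [-179.9, 0.1, 149.3]
ft_force: [0.5, 1.5, 0.6]
grip_width: 0.0
gripper_force: 0.0
[[ 75  75  75  75  74  75  75  75  75  74  73  72  74  75]
 [ 75  75  76  75  75  75  75  77  76  75  74  75  75  75]
 [ 73  72  74  73  76  75  74  76  75  76  75  75  76  75]
 [ 82  79  78  77  74  67  63  62  65  71  74  75  74  74]
 [128 119 117 112  99  67  39  34  43  67  76  76  74  73]
 [179 173 171 168 152 100  40  13  47  97 108 100  95  94]
 [201 202 201 202 188 126  48   6  66 142 162 155 146 148]
 [203 204 204 199 171 107  38   3  65 146 185 195 190 192]
 [201 202 200 179 128  69  34  27  50 113 170 197 204 204]
 [202 204 195 155 107  91  88  84  91 114 157 191 202 202]
 [202 198 175 123  93 116 125 131 140 147 169 192 200 202]
 [195 169 126  77  57  90 121 155 171 181 192 199 202 201]
 [176 124  68  35  27  49 100 163 193 200 201 202 202 203]
 [157 119  93  73  64  65  98 153 191 203 203 203 203 205]]
[[ 75  74  75  75  75  74  75  73  74  73  72  73  72  74]
 [ 75  75  75  76  75  76  75  75  76  75  75  74  74  74]
 [ 73  73  74  7
[... 377 characters left out ...]
10 169 197 202 204]
 [202 204 195 156 107  92  85  84  89 113 157 192 201 202]
 [202 198 175 123  92 115 126 130 138 147 169 193 201 201]
 [193 170 126  76  57  90 121 154 172 180 192 200 201 202]
 [175 123  69  35  27  48  99 163 193 199 201 202 202 203]
 [156 120  91  72  65  65  97 153 192 204 203 203 204 205]]
[(np.int64(250), np.int64(166)), (np.int64(251), np.int64(166)), (np.int64(249), np.int64(167)), (np.int64(250), np.int64(167)), (np.int64(251), np.int64(167)), (np.int64(252), np.int64(167)), (np.int64(249), np.int64(168)), (np.int64(250), np.int64(168)), (np.int64(251), np.int64(168)), (np.int64(252), np.int64(168)), (np.int64(250), np.int64(169)), (np.int64(251), np.int64(169))]
```

The tall stem at rows 166–169 is gone, so the button is level with its neighbours. Nothing else in the picture changed, and the hatch is still open.

```bash
python3 -c "
from station import manip
print(manip.finish_job())"
```

```text
the job is handed in; nothing more can be done
None
```

The job is handed in: one press popped the hatch and it stands fully open, the tripped left breaker is snapped in level with its neighbours, and the side picture shows nothing else moved; I viewed 11 pictures, one over the limit of 10.

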